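# Close a casting mould over its socket and hold it pressed

### The arm

A 6-joint arm with a two-finger parallel gripper is mounted at the origin on the work surface. World frame = base frame: x ahead of the robot, y to its left, z up, the work surface at z = 0. Lengths are in mm, angles in rad, forces in N, time in s.
With the tool pointing down it reaches from about 275 to 1000 mm from the base axis. Payload 8.4 kg.
Tool frame: the origin (TCP) lies between the finger pads; the fingertips stand r.finger_overhang ahead of it and the grasp point (between the pads) is the TCP (r.finger_overhang is the distance from the TCP to the fingertips, in mm); z points along the fingers, y is the line along which they close (so a half turn about z gives the same grasp; the last joint's range is limited). The gripper opens to 85 mm and grips with 20 to 120 N. Pads are 22 mm wide; open, the fingers measure 114 mm over their backs; the gripper's body (76 mm by 85 mm) begins 54 mm behind the grasp point. The pads swing forward as they close: fully open they stand 13 mm farther back than shut.
Start: joints at [1.184, 0.353, 1.633, -0, 1.155, -0.002], TCP at [234.607, 579.299, 250.281] pointing down, gripper open.
Joint ranges: [-2.63, 2.63], [-0.92, 2.1], [0.06, 2.66], [-1.3, 4.44], [0, 2.69], [-3.02, 3.02]. Speed limits (rad/s): [2.22, 2.22, 2.79, 3.14, 3.14, 3.14].

### API

Orientations are given as [roll, pitch, yaw] about the fixed x, y, z axes, in that order (R = Rz(yaw) Ry(pitch) Rx(roll)).
In Python, from rig import r, cams, sign_off gives the robot as it stands.
- The arm moves only by the shell command python3 -m crank 'ROWS' [FORCE]. ROWS is JSON, a list of rows, each a list of 7 numbers: the shift along the tool's x, y, z in m, then the turn, a rotation vector about the tool's x, y, z in rad, then the closure, from 0 (fully open) to 1 (shut). In form: [[dx, dy, dz, ax, ay, az, gripper], ...]. A call has 1 to 5 rows; each row is the pose to reach, as a shift and turn from the pose commanded when the call began, along the tool's axes at that moment; what a row does not reach only later rows make up. A row lasts 1/10 s, in which the tool goes at most 50 mm and 8.59 degrees, less where a joint would pass 70% of its speed; a pose out of reach is approached as far as the arm can. A call with a gripper value outside its range is refused whole. The fingers move at their own pace and stop on an object; FORCE is the grip in N (left out, the last holds). Time passes only in rows, so rows that repeat a pose let the fingers close. It gives the time, the measured TCP pose, the force, the opening and the grip force at its end, in the units of the state.
- r.sense(): the state, without advancing time (a new reading comes with each control period).
- cams.grab_frame(name): name is "side" or "top"; returns a dict with "image" (384x512x3 uint8, red, green, blue), "fx", "fy", "cx", "cy" (pixels), "D" ([k1, k2, p1, p2, k3] as OpenCV has them; the pictures are not rectified), "position" and "orientation" of the camera in the world. Camera axes: x right, y down, z forward; pixel columns grow to the right and rows downward; lengths in mm; the calibration is good to about 2 mm. A picture is of the moment at which its call begins. There is no depth.
- sign_off(): hands the job in; it is judged then, once.
The state is a dict: "clock": time; "qpos": joint angles; "qvel": joint speeds; "joint_efforts": joint torques, N m; "eef_pos": TCP position; "tcp_rot": TCP orientation; "contact_force": force on the tool from outside, world axes, zero at the start; "wrist_torque": the same for the moment, N m; "opening": opening from 0.0 (shut) to 1.0 (fully open); "grasp_force": force on a finger pad.
Only numpy, scipy, OpenCV 4.12 (cv2) and the standard library are available. Lean on these libraries where they do the work, as an engineer would, in place of code of your own. Each camera call takes 0.05 s, during which the arm holds its last target. There are 200 camera calls.

### The job

Fit the square-bored brass socket over the square pin in the middle of the lower mould half, fully home. Then close the upper mould half over it on the two dowels until the faces meet, and push the closed mould down so that its sprung bed sinks well past half of its travel. Finish while still holding it pressed down like that, and leave the jars and the stuffed bird where they stand.

Things in the scene. Friction and masses are not known exactly. Their poses are not given: they have to be found in the camera images.
- mould_face (a point): Centre of the upper (parting) face of the cream lower mould half: 150 x 90 mm (its x and y), z up, 64 mm above the table while nothing presses. The half is fastened on a sprung bed over a dark steel base plate 190 x 130 x 14 mm fixed to the table, and sinks with the bed. A square pin rises from this point.
- pin_top (a point): Top of the dark square steel pin in the middle of the lower half, 30 mm above the parting face: 14 x 14 mm, its sides along the x and y of the lower half, the top 6 mm tapered to 8 mm.
- dowel_top (a point): Top of one of two equal round steel dowels that rise 34 mm above the parting face, 52 mm to either side of the pin along x: 10 mm diameter, the top 8 mm tapered to 3.6 mm. This is the one on the +x side.
- bed (a joint): How far the sprung bed with the lower half has sunk, m: 0 at rest (up), 0.012 at its lower stop. Preloaded spring, 1 N per mm: the weight of the socket and upper half does not move it; with them on it, about 3 to 5 N of extra push starts it and about 15 to 17 N takes it to the stop.
- socket_centre (a point): Centre of the loose brass socket, upright on the table, z up: 28 x 28 mm square body (sides along its x and y), 32 mm tall (its underside is 16 mm below), with a foot flange 44 mm wide, 4 mm thick. A 15.5 mm square bore, sides along its x and y, goes right through; it fits the pin in any quarter turn. 110 g. Fully home, its foot rests on the parting face.
- upper_grip (a point): Grip point on the orange handle rib on top of the loose upper mould half, z up. The rib is 70 mm long (x), 22 mm thick (y), 40 mm tall; the point lies at mid-length, 16 mm below the rib's top, 24 mm above the block's top face and 70 mm above the block's underside.
- upper_half: Upper mould half, a blue-grey block 150 x 90 x 46 mm (x, y, z), hollow side down, about 420 g (varies by 25 percent). Origin: centre of its underside. Two 11.5 mm holes go right through, 52 mm to either side along x, for the dowels; a pocket 58 x 58 mm, 38 mm deep, below takes pin and socket. It fits either way round. Closed, its underside rests on the parting face.
- tall_jar: Tall white plastic jar, 90 mm across, 204 mm tall, standing upright. Origin at the centre of its underside. Not to be disturbed.
- black_lid_jar: Low pale jar with a black screw lid, 86 mm across, 90 mm tall. Origin at the centre of its underside. Not to be disturbed.
- bird_mount: Stuffed bird on a dark wooden plinth 100 x 85 mm, about 195 mm tall. Origin at the centre of the plinth's underside. Not to be disturbed.
Mind the look-alikes: they are no part of the job. Leave any green or pink look-alike of the upper_half alone.

How it is judged:
By the outcome, as a careful person would: the job done as asked, in the order asked, and still so for the second after the job is handed in, while the arm keeps its last pose, push and grip.
It also fails if it takes over 61 s, if anything falls off the work surface, if the arm or the gripper's body presses on something with over 40 N, if the wrist force passes 120 N, or if a joint passes its speed limit or range.

## Working session

There is one attempt and no reset: what is moved stays moved. The work goes in short steps, Python scripts to look and compute and a shell command to move; the robot and the scene stay as the last step left them, time stands still between calls to the robot, and variables do not carry over. Pictures are saved under pics/ and viewed, at most 10 in all, crops included, and the job is handed in when it is done.

```bash
ls; mkdir -p pics; python3 - <<'E'
from rig import r,cams
import cv2,json
for n in("side","top"):
    f=cams.grab_frame(n); cv2.imwrite(f"pics/{n}0.png",f["image"][:,:,::-1])
    print(n,{k:v for k,v in f.items() if k!="image"})
print(r.sense(), r.finger_overhang)
E
```

```text
pics
side {'fx': 378.274604687115, 'fy': 378.274604687115, 'cx': 253.24825586472187, 'cy': 196.33242018214497, 'D': array([-0.07567285,  0.        ,  0.        ,  0.        ,  0.        ]), 'position': array([ 108.99696625, -855.84549696,  717.93963751]), 'orientation': array([-2.10257067e+00,  1.93027014e-04, -3.86215082e-01])}
top {'fx': 478.8446122611179, 'fy': 478.8446122611179, 'cx': 256.08003087438806, 'cy': 196.48433315925837, 'D': array([-0.11230003,  0.        ,  0.        ,  0.        ,  0.        ]), 'position': array([ 310.56616879,  123.53064716, 1907.73743689]), 'orientation': array([-3.02620006, -0.00475798, -1.58737159])}
{'clock': 0.1, 'qpos': array([ 1.18366568e+00,  3.53597471e-01,  1.63406862e+00, -1.96360227e-05,
        1.15523524e+00, -2.41570495e-03]), 'qvel': array([ 6.20366311e-04, -4.00837757e-03, -2.29793160e-03,  4.41560521e-05,
       -9.54238075e-04, -7.05076100e-04]), 'joint_efforts': array([ 1.61135518e-03, -6.06353974e+01, -3.42821646e+01, -2.68783941e-05,
        3.92328817e-03, -2.20395469e-05]), 'eef_pos': array([234.41482585, 578.9200742 , 249.62135955]), 'tcp_rot': array([-3.14028393e+00,  1.47929773e-05,  2.75688566e+00]), 'contact_force': array([ 0.04986107, -0.39302442, -0.55257442]), 'wrist_torque': array([ 0.03371068, -0.01720221,  0.02286807]), 'grasp_force': 0.0, 'opening': 1.0044854254986049} 19.0
```

View pics/side0.png

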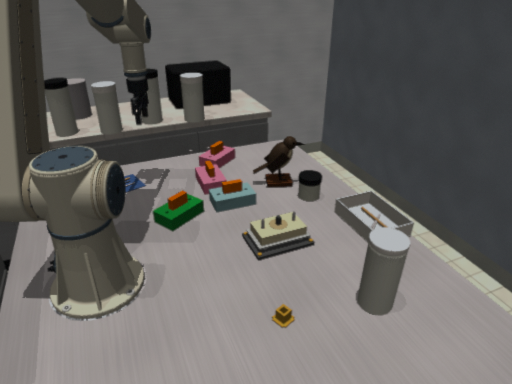

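View pics/top0.png

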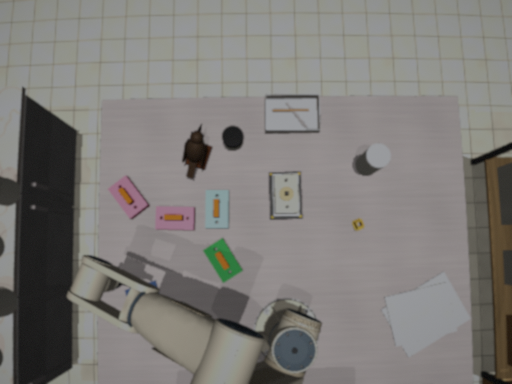

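The side view shows the socket at about (283,316), the cream lower half at (278,232) and the blue-grey upper half at (232,196). The top view shows them at (358,225), (286,195) and (217,209). The green block and both pink ones are look-alikes.

```bash
cat > h.py <<'E'
import numpy as np, cv2
from scipy.spatial.transform import Rotation as R
from rig import r,cams
def ray(f,uv):
    K=np.array([[f["fx"],0,f["cx"]],[0,f["fy"],f["cy"]],[0,0,1]])
    p=cv2.undistortPoints(np.array(uv,float).reshape(-1,1,2),K,f["D"]).reshape(-1,2)
    return np.c_[p,np.ones(len(p))]@R.from_euler("xyz",f["orientation"]).as_matrix().T
def plane(f,uv,z):
    d=ray(f,uv); c=f["position"]; return c+d*((z-c[2])/d[:,2])[:,None]
def tri(fs,uvs):
    A=np.zeros((3,3));b=np.zeros(3);L=[]
    for f,uv in zip(fs,uvs):
        d=ray(f,uv)[0]; d/=np.linalg.norm(d); P=np.eye(3)-np.outer(d,d); A+=P;b+=P@f["position"];L.append((P,f["position"]))
    x=np.linalg.solve(A,b); return x,[np.linalg.norm(P@(x-c)) for P,c in L]
def blobs(img,lo,hi,roi,amin=6,k=4):
    """HSV mask in roi (x0,y0,x1,y1) on k-times upscaled crop -> contours, original pixels"""
    x0,y0,x1,y1=roi
    im=cv2.resize(img[y0:y1,x0:x1],None,fx=k,fy=k,interpolation=cv2.INTER_CUBIC)
    m=cv2.inRange(cv2.cvtColor(im,cv2.COLOR_RGB2HSV),np.array(lo),np.array(hi))
    cs=[c for c in cv2.findContours(m,cv2.RETR_EXTERNAL,cv2.CHAIN_APPROX_NONE)[0] if cv2.contourArea(c)>amin*k*k]
    return [((c.reshape(-1,2)+.5)/k-.5+[x0,y0]) for c in sorted(cs,key=cv2.contourArea,reverse=True)]
def cen(c):
    M=cv2.moments((c*16).astype(np.float32)); return np.array([M["m10"],M["m01"]])/M["m00"]/16
def rect(P):
    (c,s,a)=cv2.minAreaRect(P[:,:2].astype(np.float32))
    if s[0]<s[1]: s=s[::-1]; a+=90
    return np.round([*c,*s,a],1)
E
python3 - <<'E'
from h import *
t=cams.grab_frame("top"); s=cams.grab_frame("side")
cv2.imwrite("pics/tc.png",cv2.resize(t["image"][160:260,195:375],None,fx=4.4,fy=4.4,interpolation=cv2.INTER_CUBIC)[:,:,::-1])
cv2.imwrite("pics/sc.png",cv2.resize(s["image"][170:330,200:330],None,fx=3.7,fy=3.7,interpolation=cv2.INTER_CUBIC)[:,:,::-1])
for f,pts in((t,[(358,225),(286,195),(217,209),(275,195),(217,195)]),(s,[(283,316),(278,232),(270,236),(232,187),(232,198)])):
    hsv=cv2.cvtColor(f["image"],cv2.COLOR_RGB2HSV); print([hsv[y,x].tolist() for x,y in pts])
E
```

```text
[[19, 56, 133], [21, 68, 105], [17, 190, 148], [30, 13, 134], [93, 25, 102]]
[[20, 203, 83], [30, 50, 178], [25, 60, 94], [13, 255, 73], [90, 57, 98]]
```

View pics/tc.png

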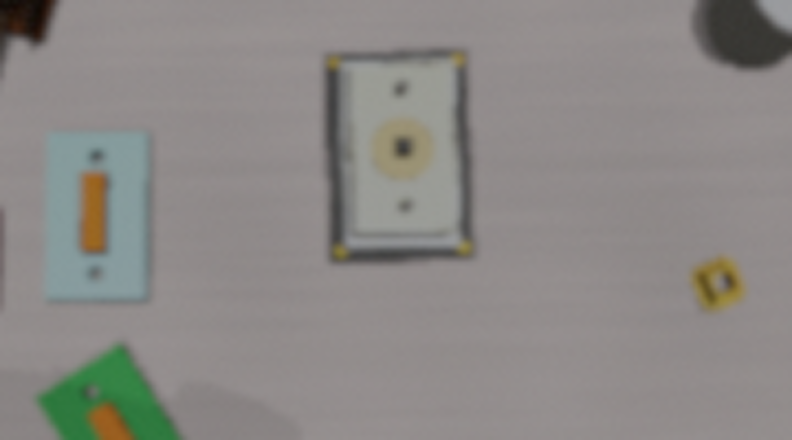

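View pics/sc.png

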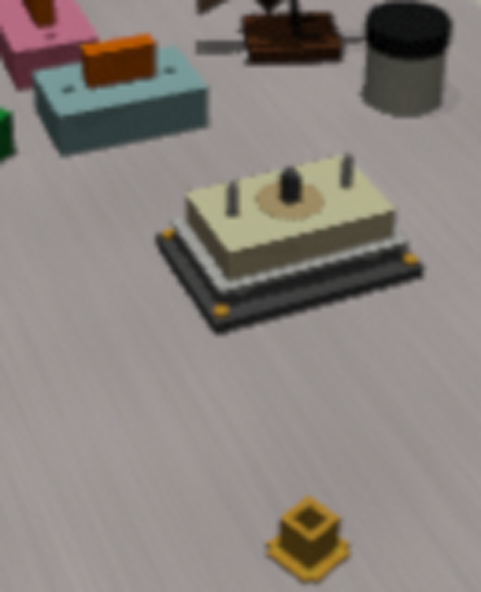

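The top crop shows the pin at about (403,147), the dowels at (401,88) and (405,205), the upper half's rib at (94,212) and the socket at (718,284). In the side crop the pin, both dowels and the socket's bore stand clear.

```bash
python3 - <<'E'
from h import *
np.set_printoptions(precision=1,suppress=True)
t=cams.grab_frame("top"); s=cams.grab_frame("side")
# upper half
o=blobs(t["image"],(5,120,60),(25,255,255),(200,185,235,232))
b=blobs(t["image"],(80,14,60),(110,255,255),(200,180,235,235))
print("rib top",rect(plane(t,o[0],66)),plane(t,[cen(o[0])],66))
print("blk top",rect(plane(t,b[0],46)),plane(t,[cen(b[0])],46-4))
o2=blobs(s["image"],(5,120,40),(25,255,255),(215,175,250,196))
print("rib tri",tri((t,s),(cen(o[0]),cen(o2[0]))))
# socket
k=blobs(t["image"],(12,90,50),(32,255,255),(345,210,372,240))
k2=blobs(s["image"],(12,110,30),(32,255,255),(265,298,302,335))
for c,f in((k,t),(k2,s)): print("sock",len(c),[rect(plane(f,x,2)) for x in c[:1]],cen(c[0]),plane(f,[cen(c[0])],12))
# bolts
B=blobs(t["image"],(15,90,60),(35,255,255),(262,165,310,225),1)
print("bolts",np.array([plane(t,[cen(c)],14)[0] for c in B]))
# dark spots on cream
D=blobs(t["image"],(0,0,0),(180,255,105),(277,173,296,212),.8)
for c in D: print("dark",cen(c),rect(c),plane(t,[cen(c)],94))
D=blobs(s["image"],(0,0,0),(180,255,110),(256,208,300,232),2)
for c in D: print("sdark",cen(c),c.min(0),c.max(0))
E
```

```text
rib top [482.1 267.4  66.   16.9 178.5] [[482.  267.4  66. ]]
blk top [480.8 265.8 151.9  93.  179. ] [[481.2 265.9  42. ]]
rib tri (array([481.7, 267.3,  67.6]), [np.float64(0.14769594727139207), np.float64(0.14769594727146923)])
sock 1 [array([ 413.5, -294.7,   42.4,   41.8,  110.8])] [357.7 224.1] [[ 413.  -292.4   12. ]]
sock 1 [array([ 418.9, -287.7,   58.2,   54.1,   22.3])] [283.  315.9] [[ 413.4 -296.9   12. ]]
bolts [[447.5  50.2  14. ]
 [448.7 -63.1  14. ]
 [620.2  52.5  14. ]
 [622.5 -62.4  14. ]]
dark [286.2 193.1] [286.2 193.    3.8   3.2  90. ] [[532.   -3.9  94. ]]
dark [285.5 179.8] [285.5 179.8   1.4   1.1 135. ] [[583.2  -2.5  94. ]]
sdark [278.  220.1] [274.9 214.9] [281.1 224.9]
sdark [262.4 223.7] [260.9 219.1] [263.6 227.9]
sdark [293.3 216. ] [291.9 211.6] [294.9 220.1]
sdark [295.6 230.4] [288.6 228.6] [299.4 231.4]
```

```bash
cat >> h.py <<'E'
def go(x,y,z,yaw=None):
    "shift (m) and turn (rad) in tool axes from the measured pose to x,y,z, tool down at yaw deg"
    s=r.sense(); T=R.from_euler("xyz",s["tcp_rot"])
    d=T.inv().apply(np.array([x,y,z])-s["eef_pos"])/1000
    a=[0,0,0] if yaw is None else (T.inv()*R.from_euler("xyz",[180,0,yaw],degrees=True)).as_rotvec()
    print("go",np.round(d,4).tolist(),np.round(a,4).tolist())
E
python3 - <<'E'
from h import *
np.set_printoptions(precision=1,suppress=True)
t=cams.grab_frame("top"); s=cams.grab_frame("side")
print("pin",tri((t,s),((286.2,193.1),(278,220.1))))
print("dow+",tri((t,s),((285.5,179.8),(293.3,216))),"dow-",tri((t,s),((286.6,206.6),(262.4,223.7))))
for uv in((278,220.1),(262.4,223.7),(293.3,216)): print("side z79",plane(s,[uv],79 if uv[0]==278 else 81))
# cream/tan centre: tan disc about pin
c=blobs(t["image"],(14,30,80),(32,90,255),(277,185,296,203),5)
print("disc",[(cen(x),rect(x),plane(t,[cen(x)],64)) for x in c[:1]])
go(413.5,-294.7,150,200.8)
E
```

```text
pin (array([534.6,  -5.3,  76.6]), [np.float64(0.775191636545335), np.float64(0.7751916365454818)])
dow+ (array([586.7,  -4. ,  77.6]), [np.float64(1.1710772643934235), np.float64(1.1710772643934557)]) dow- (array([482.7,  -5.7,  77.2]), [np.float64(1.183541225404073), np.float64(1.1835412254040742)])
side z79 [[533.9  -8.6  79. ]]
side z79 [[481.6 -11.   81. ]]
side z79 [[585.4  -8.7  81. ]]
disc [(array([286. , 193.3]), array([286. , 193.2,  14.2,  14.2,  90. ]), array([[534.6,  -5.3,  64. ]]))]
go [-0.4939, -0.7428, 0.1003] [-0.0002, -0.0001, -0.7479]
```

```bash
for i in 1 2 3; do python3 -m crank '[[-0.027,-0.041,0,0,0,0,0],[-0.054,-0.082,0,0,0,0,0],[-0.081,-0.123,0,0,0,0,0],[-0.108,-0.164,0,0,0,0,0],[-0.135,-0.205,0,0,0,0,0]]' | tail -1; done
python3 -m crank '[[-0.018,-0.026,0.02,0,0,-0.149,0],[-0.036,-0.052,0.04,0,0,-0.299,0],[-0.054,-0.078,0.06,0,0,-0.449,0],[-0.072,-0.104,0.08,0,0,-0.599,0],[-0.089,-0.128,0.1,0,0,-0.748,0]]'
python3 -c "
from h import *
go(413.5,-294.7,60,200.8);go(413.5,-294.7,26,200.8)"
```

```text
grasp_force: 0.0
grasp_force: 0.0
grasp_force: 0.0
clock: 2.4
eef_pos: [413.8, -296.4, 149.5]
tcp_rot: [-3.141, 0.0, -2.773]
contact_force: [0.7, 0.3, -0.3]
opening: 0.998
grasp_force: 0.0
go [-0.0004, 0.0017, 0.0895] [-0.0004, 0.0003, 0.0059]
go [-0.0003, 0.0018, 0.1235] [-0.0004, 0.0003, 0.0059]
```

```bash
python3 -m crank '[[0,0.0015,0.04,0,0,0,0],[0,0.0015,0.08,0,0,0,0],[0,0.0015,0.11,0,0,0,0.2],[0,0.0015,0.1235,0,0,0,0.4],[0,0.0015,0.1235,0,0,0,0.5]]' 30 | tail -5
python3 -m crank '[[0,0,0,0,0,0,0.8],[0,0,0,0,0,0,0.9],[0,0,0,0,0,0,0.9],[0,0,0,0,0,0,0.9],[0,0,0,0,0,0,0.9]]' 30
python3 - <<'E'
from h import *
f=cams.grab_frame("side"); cv2.imwrite("pics/g.png",cv2.resize(f["image"][250:350,220:350],None,fx=4,fy=4)[:,:,::-1])
E
```

```text
eef_pos: [412.2, -292.8, 25.5]
tcp_rot: [3.139, -0.002, -2.778]
contact_force: [-0.3, 0.4, 1.3]
opening: 0.521
grasp_force: 0.0
clock: 3.4
eef_pos: [413.7, -293.8, 27.9]
tcp_rot: [-3.14, 0.001, -2.778]
contact_force: [-1.2, 1.3, 7.2]
opening: 0.325
grasp_force: 31.4
```

View pics/g.png

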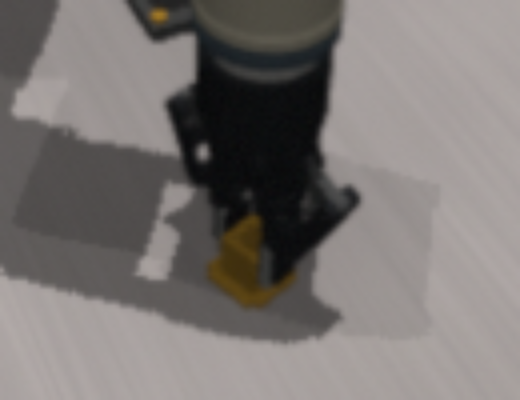

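The socket is held upright between the pads, foot flange free below them. Lifting it and carrying it above the pin.

```bash
python3 -m crank '[[0,0,-0.03,0,0,0,0.9],[0,0,-0.07,0,0,0,0.9],[0,0,-0.11,0,0,0,0.9],[0,0,-0.15,0,0,0,0.9],[0,0,-0.15,0,0,0,0.9]]' 40 | tail -5
python3 -c "
from h import *
go(534.6,-5.3,175,180.8)"
```

```text
eef_pos: [415.6, -295.2, 182.3]
tcp_rot: [-3.134, 0.005, -2.778]
contact_force: [0.5, -0.0, -1.2]
opening: 0.314
grasp_force: 40.6
go [-0.2142, 0.2288, 0.0066] [-0.0069, 0.0065, 0.3492]
```

```bash
python3 -m crank '[[-0.031,0.033,0,0,0,0,0.9],[-0.062,0.066,0,0,0,0,0.9],[-0.093,0.099,0,0,0,0,0.9],[-0.124,0.132,0,0,0,0,0.9],[-0.150,0.160,0,0,0,0,0.9]]' | tail -5
python3 -m crank '[[-0.032,0.034,0,0,0,0.1,0.9],[-0.062,0.067,0.002,0,0,0.23,0.9],[-0.062,0.067,0.005,0,0,0.349,0.9],[-0.062,0.067,0.005,0,0,0.349,0.9],[-0.062,0.067,0.005,0,0,0.349,0.9]]' | tail -5
python3 - <<'E'
from h import *
go(534.6,-5.3,150,180.8)
t=cams.grab_frame("top"); s=cams.grab_frame("side")
cv2.imwrite("pics/h.png",cv2.resize(s["image"][165:255,220:340],None,fx=6,fy=6,interpolation=cv2.INTER_CUBIC)[:,:,::-1])
print(r.sense()["eef_pos"],r.sense()["contact_force"])
E
```

```text
eef_pos: [496.6, -88.4, 176.5]
tcp_rot: [3.141, 0.0, -2.778]
contact_force: [0.1, -0.4, -0.8]
opening: 0.321
grasp_force: 40.5
eef_pos: [529.9, -6.1, 171.3]
tcp_rot: [-3.141, -0.001, -3.124]
contact_force: [0.2, -0.6, -1.0]
opening: 0.323
grasp_force: 40.6
go [-0.0047, 0.0007, 0.0213] [-0.0002, -0.0011, 0.0039]
[530.15546378  -6.70474711 171.67906179] [ 0.18996924 -0.96390945 -1.39337954]
```

View pics/h.png

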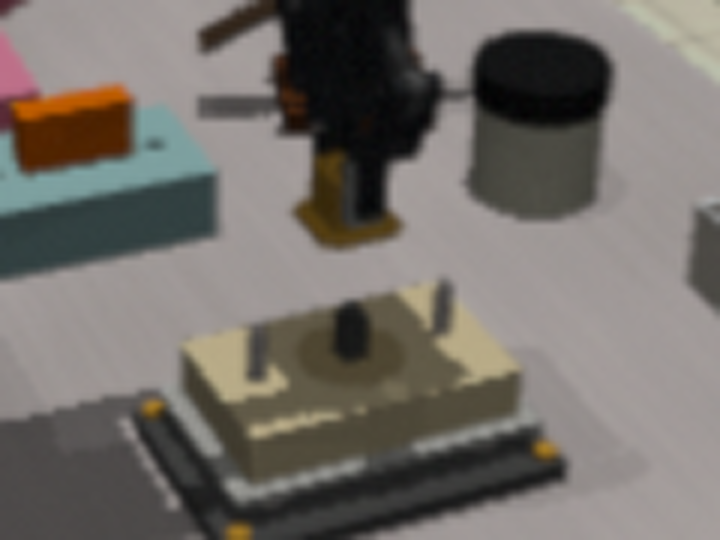

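The side crop shows the held flange's left corner at about (297,213) and right corner at (402,228). The pin is at about (351,330) below it.

```bash
python3 - <<'E'
from h import *
np.set_printoptions(precision=1,suppress=True)
s=cams.grab_frame("side")
k=blobs(s["image"],(12,110,25),(34,255,255),(262,185,292,210))
c=k[0]; l=c[c[:,0].argmin()]; q=c[c[:,0].argmax()]; print(l,q,c[c[:,1].argmax()])
z=r.sense()["eef_pos"][2]-27.5+2
P=plane(s,[l,q,(l+q)/2],z); print(P, np.linalg.norm(P[0]-P[1]),np.degrees(np.arctan2(*(P[1]-P[0])[1::-1])))
print("pin by side", plane(s,[(278,220.1)],78), r.sense()["eef_pos"])
E
```

```text
[269.4 199.4] [285.6 202.4] [275.9 205.4]
[[512.2  10.1 146.3]
 [548.9 -23.2 146.3]
 [530.7  -6.7 146.3]] 49.564655925200015 -42.145778363340995
pin by side [[534.5  -7.3  78. ]] [530.3  -6.7 171.8]
```

```bash
python3 -m crank '[[-0.0044,0.0005,0.02,0,0,0.004,0.9],[-0.0044,0.0005,0.045,0,0,0.004,0.9],[-0.0044,0.0005,0.045,0,0,0.004,0.9]]' | tail -5
python3 -m crank '[[0,0,0.004,0,0,0,0.9],[0,0,0.008,0,0,0,0.9],[0,0,0.012,0,0,0,0.9],[0,0,0.012,0,0,0,0.9]]' | tail -5
python3 -c "
from h import *
go(534.6,-6.2,92,180.8); print(r.sense()['wrist_torque'])"
```

```text
eef_pos: [532.9, -6.1, 124.5]
tcp_rot: [3.142, -0.005, -3.131]
contact_force: [-0.9, -0.1, -2.3]
opening: 0.317
grasp_force: 40.5
eef_pos: [535.0, -5.4, 114.9]
tcp_rot: [-3.142, 0.0, -3.131]
contact_force: [0.2, -0.6, -0.3]
opening: 0.318
grasp_force: 40.6
go [0.0004, -0.0008, 0.0229] [-0.0, 0.0001, -0.0037]
[ 0.0101805   0.0118611  -0.03939296]
```

```bash
python3 -m crank '[[0,0,0.004,0,0,0,0.9],[0,0,0.008,0,0,0,0.9],[0,0,0.012,0,0,0,0.9],[0,0,0.015,0,0,0,0.9]]' | tail -5
python3 -m crank '[[0,0,0.003,0,0,0,0.9],[0,0,0.006,0,0,0,0.9],[0,0,0.009,0,0,0,0.9],[0,0,0.009,0,0,0,0.9]]' | tail -5
```

```text
eef_pos: [534.9, -5.3, 99.4]
tcp_rot: [-3.142, -0.0, -3.131]
contact_force: [-0.6, -1.6, -0.8]
opening: 0.317
grasp_force: 40.6
eef_pos: [535.0, -5.3, 90.9]
tcp_rot: [-3.142, -0.0, -3.131]
contact_force: [-2.9, -0.6, 9.2]
opening: 0.319
grasp_force: 41.8
```

Fully home: the foot is at the face with 9 N of contact force. Releasing and going to the upper half.

```bash
python3 -m crank '[[0,0,-0.002,0,0,0,0.55],[0,0,-0.004,0,0,0,0.4],[0,0,-0.004,0,0,0,0.4],[0,0,-0.004,0,0,0,0.4]]' | tail -5
python3 -m crank '[[0,0,-0.02,0,0,0,0.4],[0,0,-0.05,0,0,0,0.3],[0,0,-0.09,0,0,0,0.2],[0,0,-0.1,0,0,0,0.1],[0,0,-0.1,0,0,0,0]]' | tail -5
python3 - <<'E'
from h import *
t=cams.grab_frame("top"); 
go(482,267.2,190,179); go(482,267.2,74,179)
E
```

```text
eef_pos: [535.1, -5.3, 94.9]
tcp_rot: [-3.142, 0.0, -3.131]
contact_force: [-0.4, 0.1, -0.0]
opening: 0.6
grasp_force: 0.0
eef_pos: [536.1, -5.3, 196.5]
tcp_rot: [-3.142, 0.004, -3.131]
contact_force: [0.1, -0.2, -0.1]
opening: 0.999
grasp_force: 0.0
go [0.0503, 0.273, 0.0048] [-0.0, 0.0011, 0.0277]
go [0.0504, 0.273, 0.1208] [-0.0, 0.0011, 0.0277]
```

```bash
python3 -m crank '[[0.009,0.049,0,0,0,0,0],[0.018,0.098,0,0,0,0,0],[0.027,0.147,0,0,0,0,0],[0.036,0.196,0,0,0,0,0],[0.045,0.24,0,0,0,0,0]]' | tail -5
python3 -m crank '[[0.0045,0.033,0,0,0,0.028,0],[0.0045,0.033,0.02,0,0,0.028,0],[0.0045,0.033,0.02,0,0,0.028,0]]' | tail -5
python3 - <<'E'
from h import *
np.set_printoptions(precision=1,suppress=True)
s=cams.grab_frame("side")
cv2.imwrite("pics/i.png",cv2.resize(s["image"][150:255,200:320],None,fx=5.5,fy=5.5,interpolation=cv2.INTER_CUBIC)[:,:,::-1])
go(482,267.2,100,179); go(482,267.2,74,179)
E
```

```text
eef_pos: [485.9, 235.9, 192.8]
tcp_rot: [-3.14, -0.003, -3.131]
contact_force: [0.8, 0.0, 0.4]
opening: 0.998
grasp_force: 0.0
eef_pos: [480.1, 266.9, 171.0]
tcp_rot: [-3.138, -0.006, 3.126]
contact_force: [0.4, -0.4, -0.6]
opening: 1.001
grasp_force: 0.0
go [-0.0016, 0.0009, 0.0722] [-0.0029, -0.0048, 0.0007]
go [-0.0017, 0.001, 0.0982] [-0.0029, -0.0048, 0.0007]
```

View pics/i.png

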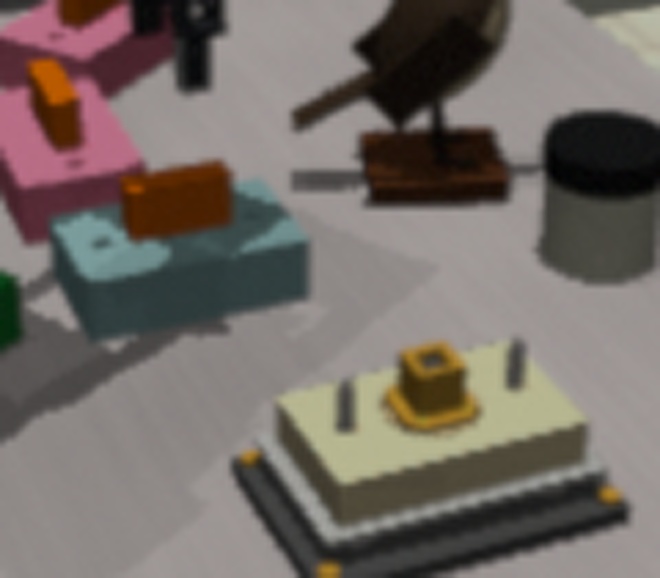

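The crop shows the socket fully seated on the pin at about (433,385), with its flange on the face. The rib is at (178,200), clear for the grasp.

```bash
python3 -m crank '[[0,0.0005,0.03,0,0,0,0],[0,0.0005,0.06,0,0,0,0],[0,0.0005,0.08,0,0,0,0.2],[0,0.0005,0.096,0,0,0,0.4],[0,0.0005,0.096,0,0,0,0.5]]' 50 | tail -5
python3 -m crank '[[0,0,0,0,0,0,0.65],[0,0,0,0,0,0,0.9],[0,0,0,0,0,0,0.95],[0,0,0,0,0,0,0.95],[0,0,0,0,0,0,0.95]]' 50
```

```text
eef_pos: [481.4, 265.9, 76.7]
tcp_rot: [-3.139, -0.004, 3.123]
contact_force: [-0.6, -0.4, -0.2]
opening: 0.518
grasp_force: 0.0
clock: 9.4
eef_pos: [483.0, 267.5, 79.5]
tcp_rot: [3.142, 0.001, 3.124]
contact_force: [0.3, -4.3, 4.8]
opening: 0.248
grasp_force: 54.5
```

```bash
python3 -m crank '[[0,0,-0.02,0,0,0,0.95],[0,0,-0.05,0,0,0,0.95],[0,0,-0.09,0,0,0,0.95],[0,0,-0.12,0,0,0,0.95],[0,0,-0.12,0,0,0,0.95]]' 80 | tail -5
python3 -m crank '[[0,0,0,0,0,0,0.95],[0,0,0,0,0,0,0.95]]' 80 | tail -5
python3 - <<'E'
from h import *
np.set_printoptions(precision=1,suppress=True)
go(535,-5.4,190,180.7)
t=cams.grab_frame("top"); s=cams.grab_frame("side"); print(r.sense()["eef_pos"])
cv2.imwrite("pics/j.png",np.hstack([cv2.resize(x,(400,400),interpolation=cv2.INTER_CUBIC) for x in (t["image"][170:250,180:260],s["image"][100:200,180:280])])[:,:,::-1])
E
```

```text
eef_pos: [484.7, 269.0, 202.8]
tcp_rot: [3.138, 0.006, 3.124]
contact_force: [1.5, 1.3, -4.7]
opening: 0.242
grasp_force: 79.5
eef_pos: [481.5, 267.1, 197.0]
tcp_rot: [-3.14, -0.003, 3.124]
contact_force: [0.0, 0.1, -5.2]
opening: 0.237
grasp_force: 79.5
go [-0.0583, -0.2715, 0.0072] [-0.0013, -0.0026, -0.0299]
[481.7 267.1 196.9]
```

View pics/j.png

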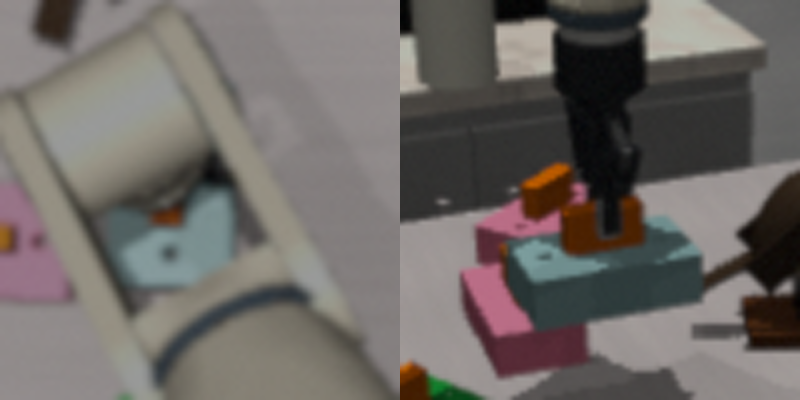

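The top crop is mostly hidden by the arm. The side crop shows the block hanging level with the rib gripped mid-length.

```bash
python3 -m crank '[[-0.0095,-0.045,0,0,0,0,0.95],[-0.019,-0.09,0,0,0,0,0.95],[-0.0285,-0.135,0,0,0,0,0.95],[-0.038,-0.18,0,0,0,0,0.95],[-0.0475,-0.225,0,0,0,0,0.95]]' | tail -5
python3 -m crank '[[-0.007,-0.03,0,0,0,-0.01,0.95],[-0.0095,-0.043,0,0,0,-0.029,0.95],[-0.0095,-0.046,0,0,0,-0.029,0.95],[-0.0095,-0.046,0,0,0,-0.029,0.95],[-0.0095,-0.046,0,0,0,-0.029,0.95]]' | tail -5
python3 - <<'E'
from h import *
np.set_printoptions(precision=1,suppress=True)
go(535,-5.4,190,180.7)
s=cams.grab_frame("side"); print(r.sense()["eef_pos"])
cv2.imwrite("pics/k.png",cv2.resize(s["image"][150:250,215:345],None,fx=6,fy=6,interpolation=cv2.INTER_CUBIC)[:,:,::-1])
b=blobs(s["image"],(82,30,40),(110,255,255),(215,150,345,250))
for c in b[:3]: print(cen(c),rect(c),c.min(0),c.max(0))
E
```

```text
eef_pos: [525.7, 40.1, 197.6]
tcp_rot: [-3.141, -0.002, 3.124]
contact_force: [0.9, 0.1, -4.4]
opening: 0.239
grasp_force: 80.3
eef_pos: [534.4, -3.5, 198.2]
tcp_rot: [3.141, -0.001, -3.13]
contact_force: [-0.2, -0.6, -3.8]
opening: 0.243
grasp_force: 80.5
go [-0.0006, -0.0019, 0.0082] [0.0004, -0.0011, -0.0009]
[534.5  -3.3 198.4]
[277.8 203.6] [278.7 201.7  59.1  30.2 167.7] [248.9 183.4] [307.9 220.9]
```

View pics/k.png

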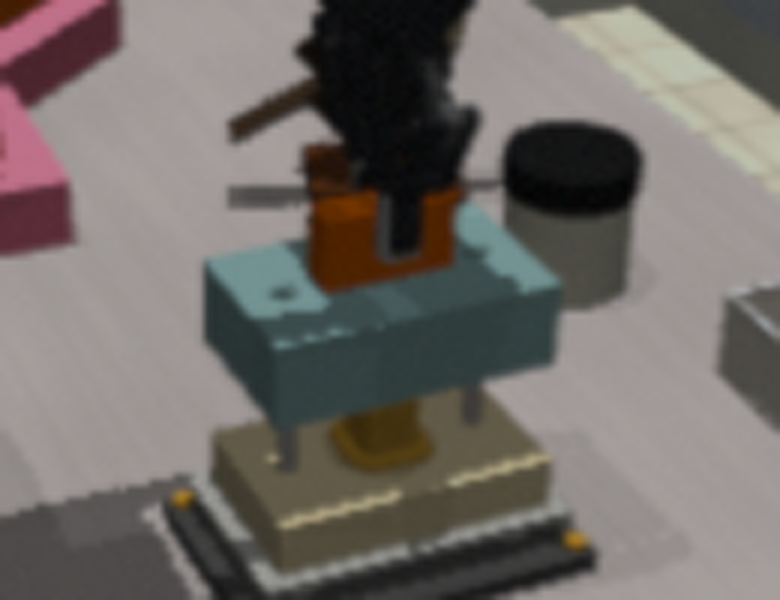

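The block is level above the mould. Its top face's left corner is at about (207,263) and its right corner at (562,285). The matching cream corners are at (213,435) and (550,460).

```bash
python3 - <<'E'
from h import *
np.set_printoptions(precision=1,suppress=True)
s=cams.grab_frame("side"); im=s["image"]
px=lambda x,y:((x+.5)/6-.5+215,(y+.5)/6-.5+150)
def rep(n,a,b,z):
    P=plane(s,[a,b],z); d=P[1]-P[0]; print(n,P[0],P[1],"mid",P.mean(0),"diag",np.linalg.norm(d),"yaw",np.degrees(np.arctan2(d[1],d[0]))+30.96)
for z in (160,165,170): rep("top",px(207,263),px(562,285),z)
rep("cream",px(213,435),px(550,460),64)
# corner refinement: polygon of block silhouette
b=blobs(im,(82,25,30),(110,255,255),(240,175,315,225))
h=cv2.convexHull((np.vstack(b)*16).astype(np.int32)); p=cv2.approxPolyDP(h,16*1.2,True).reshape(-1,2)/16; print(p)
print(r.sense()["eef_pos"])
E
```

```text
top [461.2  43.1 160. ] [612.4 -41.5 160. ] mid [536.8   0.8 160. ] diag 173.28992460123942 yaw 1.7693873482160782
top [458.  35. 165.] [607.9 -48.8 165. ] mid [533.   -6.9 165. ] diag 171.73697950690627 yaw 1.7693873482160747
top [454.8  26.9 170. ] [603.4 -56.1 170. ] mid [529.1 -14.6 170. ] diag 170.18403441257294 yaw 1.7693873482160356
cream [460.2  33.7  64. ] [608.5 -50.8  64. ] mid [534.3  -8.5  64. ] diag 170.71072709912576 yaw 1.278369820325441
[[307.6 196.1]
 [305.9 209.6]
 [262.6 220.9]
 [249.1 205.4]
 [249.1 192.6]
 [292.1 183.1]]
[534.6  -3.3 198.5]
```

```bash
python3 -m crank '[[-0.0008,-0.002,0,0,0,0,0.95],[-0.0008,-0.002,0.008,0,0,0,0.95],[-0.0008,-0.002,0.016,0,0,0,0.95],[-0.0008,-0.002,0.016,0,0,0,0.95]]' | tail -5
python3 -m crank '[[0,0,0.004,0,0,0,0.95],[0,0,0.008,0,0,0,0.95],[0,0,0.012,0,0,0,0.95],[0,0,0.012,0,0,0,0.95]]' | tail -5
python3 -c "
from h import *
print(r.sense()['wrist_torque'])"
```

```text
eef_pos: [534.6, -6.2, 181.2]
tcp_rot: [3.142, -0.003, -3.13]
contact_force: [-0.2, -0.4, -5.1]
opening: 0.24
grasp_force: 80.4
eef_pos: [535.6, -6.3, 170.3]
tcp_rot: [3.141, -0.0, -3.131]
contact_force: [-1.3, 0.0, -4.8]
opening: 0.241
grasp_force: 80.5
[ 0.02015921 -0.08496736  0.0254562 ]
```

```bash
python3 -m crank '[[0,0.0007,0.003,0,0,0,0.95],[0,0.0007,0.006,0,0,0,0.95],[0,0.0007,0.009,0,0,0,0.95],[0,0.0007,0.009,0,0,0,0.95]]' | tail -5
python3 -m crank '[[0,0,0.003,0,0,0,0.95],[0,0,0.006,0,0,0,0.95],[0,0,0.009,0,0,0,0.95],[0,0,0.009,0,0,0,0.95]]' | tail -5
```

```text
eef_pos: [535.8, -5.6, 161.4]
tcp_rot: [3.142, 0.0, -3.13]
contact_force: [1.5, 0.4, -6.0]
opening: 0.244
grasp_force: 80.5
eef_pos: [535.8, -5.6, 152.4]
tcp_rot: [3.142, 0.0, -3.13]
contact_force: [1.8, -0.2, -6.1]
opening: 0.24
grasp_force: 80.5
```

```bash
python3 -m crank '[[0,0,0.003,0,0,0,0.95],[0,0,0.006,0,0,0,0.95],[0,0,0.007,0,0,0,0.95],[0,0,0.007,0,0,0,0.95]]' 100| tail -5
python3 -m crank '[[0,0,0.002,0,0,0,0.95],[0,0,0.003,0,0,0,0.95],[0,0,0.003,0,0,0,0.95]]' | tail -5
python3 -m crank '[[0,0,0.002,0,0,0,0.95],[0,0,0.003,0,0,0,0.95],[0,0,0.003,0,0,0,0.95]]' | tail -5
```

```text
eef_pos: [535.8, -5.6, 145.6]
tcp_rot: [-3.142, 0.0, -3.13]
contact_force: [1.7, 0.6, -5.7]
opening: 0.239
grasp_force: 101.6
eef_pos: [535.9, -5.7, 143.2]
tcp_rot: [-3.141, 0.0, -3.13]
contact_force: [0.4, -1.7, 4.6]
opening: 0.237
grasp_force: 103.1
eef_pos: [535.9, -5.7, 140.3]
tcp_rot: [-3.141, 0.001, -3.13]
contact_force: [-1.3, -1.2, 6.7]
opening: 0.242
grasp_force: 103.4
```

```bash
python3 -m crank '[[0,0,0.002,0,0,0,0.95],[0,0,0.004,0,0,0,0.95],[0,0,0.005,0,0,0,0.95],[0,0,0.005,0,0,0,0.95]]' | tail -5
python3 -m crank '[[0,0,0.001,0,0,0,0.95],[0,0,0.002,0,0,0,0.95],[0,0,0.002,0,0,0,0.95],[0,0,0.002,0,0,0,0.95]]' | tail -5
python3 - <<'E'
from h import *
s=cams.grab_frame("side")
cv2.imwrite("pics/l.png",cv2.resize(s["image"][150:250,215:345],None,fx=6,fy=6,interpolation=cv2.INTER_CUBIC)[:,:,::-1])
print(r.sense()["contact_force"],r.sense()["eef_pos"])
E
```

```text
eef_pos: [535.9, -5.8, 135.7]
tcp_rot: [-3.141, 0.001, -3.131]
contact_force: [-3.1, -1.9, 10.7]
opening: 0.237
grasp_force: 104.1
eef_pos: [535.9, -5.8, 133.9]
tcp_rot: [-3.141, 0.001, -3.13]
contact_force: [-3.3, -2.7, 12.5]
opening: 0.239
grasp_force: 104.3
[-3.65816612 -2.46720543 12.10950579] [535.92872443  -5.86950889 133.94832527]
```

View pics/l.png

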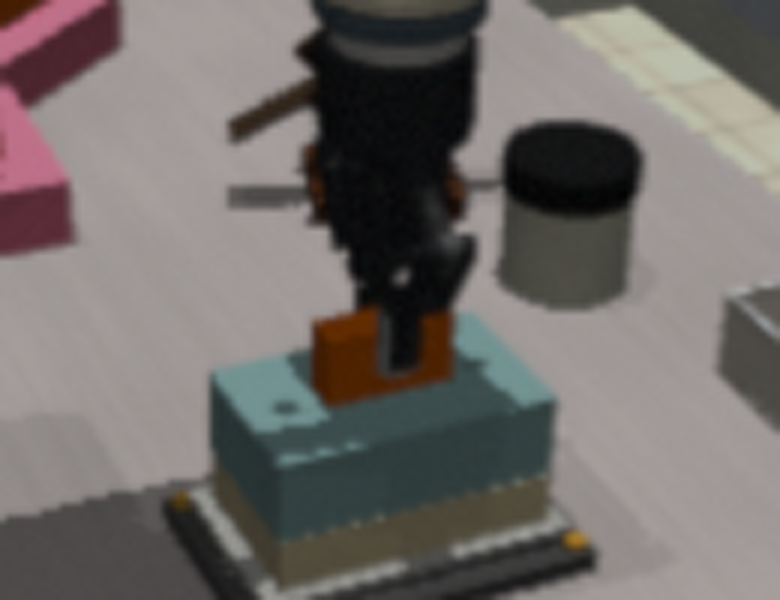

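The crop shows the halves meeting all round, the seam running about (280,540) to (548,480), with the bed sunk about 9.5 mm. I'll press 1 mm more and hand in.

```bash
python3 -m crank '[[0,0,0.001,0,0,0,0.95],[0,0,0.001,0,0,0,0.95],[0,0,0.001,0,0,0,0.95]]'; python3 -c "
from rig import sign_off
print(sign_off())"
```

```text
clock: 15.05
eef_pos: [535.9, -5.8, 133.0]
tcp_rot: [-3.141, 0.001, -3.131]
contact_force: [-5.0, -2.7, 13.5]
opening: 0.236
grasp_force: 104.4
the job is handed in; nothing more can be done
None
```

The socket is fully home on the pin and the upper half is closed on the dowels. I handed in at about 15 s with the mould still held pressed at 13.5 N and the bed sunk about 10 of its 12 mm; the jars and bird were not touched.

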